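Fill the shade display at the salon's colour bar

ROBOT

A 7-joint arm with a two-finger parallel gripper is mounted at the origin on the work surface. World frame = base frame: x ahead of the robot, y to its left, z up, the work surface at z = 0. Lengths are in m, angles in rad, forces in N, time in s.
With the tool pointing down it reaches from about 0.425 to 0.95 m from the base axis. Payload 4.7 kg.
Tool frame: the origin (TCP) lies on the centre line of the jaws, within the pads' length; the fingertips stand robot.nose_length ahead of it and the grasp point (between the pads) lies 8 mm behind it (robot.nose_length is the distance from the TCP to the fingertips, in m); z points along the fingers, y is the line along which they close (so a half turn about z gives the same grasp; the last joint's range is limited). The gripper opens to 85 mm and grips with 20 to 120 N. Pads are 22 mm wide; open, the fingers measure 114 mm over their backs; the gripper's body (76 mm by 85 mm) begins 54 mm behind the grasp point. The pads swing forward as they close: fully open they stand 13 mm farther back than shut.
Start: joints at [1.157, 0.469, -0.049, 1.532, 0.024, 1.141, -0.082], TCP at [0.253, -0.626, 0.213] pointing down, gripper open.
Joint ranges: [-2.59, 2.59], [-0.33, 1.99], [-1.39, 1.29], [0.1, 2.45], [-1.04, 4.18], [0.21, 1.99], [-2.66, 2.66]. Speed limits (rad/s): [2.57, 2.57, 3.14, 3.14, 3.14, 3.14, 3.14].

INTERFACE

Orientations are given as [roll, pitch, yaw] about the fixed x, y, z axes, in that order (R = Rz(yaw) Ry(pitch) Rx(roll)).
In Python, from plant import robot gives the robot as it stands. Calls block until the motion is done:
- robot.goto(position, orientation): joint-space move of the TCP to a pose.
- robot.move_straight(position, vel=0.15, attitude=None, contact_N=None): straight line of the TCP; attitude=None keeps the orientation; vel is the mean speed in m/s. With contact_N (N) it stops when the force on the tool has changed by that much, and returns True; else False.
- robot.move_joints(angles): joint-space move.
- robot.grip(opening, strength=None): opening from 0.0 (shut) to 1.0 (fully open); strength is the grip in N (None keeps the last); returns when the fingers have stopped.
- robot.sleep(seconds).
- robot.inverse_kinematics(position, orientation): joint angles nearest the present ones, or None.
- robot.sense(): the state.
- robot.grab_frame(name): name is "side" or "top"; returns a dict with "image" (400x640x3 uint8, red, green, blue), "range_z" (400x640 float32, m along the optical axis (not along the pixel's ray), 0 where there is no reading), "fx", "fy", "cx", "cy" (pixels), "R" (3x3) and "t" (3): a world point X has camera coordinates R X + t. Camera axes: x right, y down, z forward; pixel columns grow to the right and rows downward; lengths in m; the calibration is good to about 2 mm. A picture is of the moment at which its call begins.
A pose or a line that the arm cannot do raises robot.IKError and nothing moves.
- robot.close_job(): hands the job in; it is judged then, once.
The state is a dict: "t": time; "joint_pos": joint angles; "joint_velocities": joint speeds; "effort": joint torques, N m; "tcp_pos": TCP position; "tcp_rot": TCP orientation; "wrist_force": force on the tool from outside, world axes, zero at the start; "torque": the same for the moment, N m; "opening": opening from 0.0 (shut) to 1.0 (fully open); "gripper_force": force on a finger pad.
Only numpy, scipy, OpenCV 4.12 (cv2) and the standard library are available. Lean on these libraries where they do the work, as an engineer would, in place of code of your own. Each camera call takes 0.05 s, during which the arm holds its last target. There are 200 camera calls.

TASK

Two hair-colour cartons, the lightest and the darkest shade, already lie in the end lanes of the sloped carton display: put the four loose cartons into the four empty lanes between them, one to a lane, so that the row runs step by step from the lightest to the darkest. Lay each one lengthwise up the slope, straight and centred in its lane, flat on the deck with its lower end resting against the lip, and leave the two end cartons and the clip, tube and brush on the counter where they are.

Things in the scene. Friction and masses are not known exactly. Their poses are not given: they have to be found in the camera images.
- deck: fixed display: slippery grey plate 462 x 156 mm rising 22 deg from its lip (lip and 3 mm lane fins 18 mm high; fins only x 0 to 34 mm; end cheeks 24 mm). Origin: plate surface at the lip's inner face, mid-row, 34 mm up; x up the slope, y along the row, z out of the plate. Six lanes, centres y = -190, -114, -38, 38, 114, 190 mm. A carton let go slides down to the lip: centre x 65, z 16 mm
- platinum_mid (a point): the lightest shade, a cream-white hair-colour carton 130 x 38 x 32 mm (its x, y, z), about 90 g, silver ends and a silver band near one end (either end may point uphill); the point is its centre. It already rests in one of the two end lanes of the display
- black_mid (a point): the darkest shade, a black hair-colour carton 130 x 38 x 32 mm (its x, y, z), about 90 g, silver ends and a silver band near one end (either end may point uphill); the point is its centre. It already rests in the other end lane of the display
- blonde_mid (a point): second lightest shade, a golden-yellow (blonde) hair-colour carton 130 x 38 x 32 mm (its x, y, z), about 90 g, silver ends and a silver band near one end (either end may point uphill); the point is its centre. It lies flat on the counter, to be moved
- copper_mid (a point): third lightest shade, an orange (copper) hair-colour carton 130 x 38 x 32 mm (its x, y, z), about 90 g, silver ends and a silver band near one end (either end may point uphill); the point is its centre. It lies flat on the counter, to be moved
- chestnut_mid (a point): fourth lightest shade, a reddish-brown (chestnut) hair-colour carton 130 x 38 x 32 mm (its x, y, z), about 90 g, silver ends and a silver band near one end (either end may point uphill); the point is its centre. It lies flat on the counter, to be moved
- brown_mid (a point): fifth lightest shade, a dark brown hair-colour carton 130 x 38 x 32 mm (its x, y, z), about 90 g, silver ends and a silver band near one end (either end may point uphill); the point is its centre. It lies flat on the counter, to be moved
- clip_mid (a point): black sectioning clip lying among the cartons, 115 mm long, 18 mm wide, 16 mm high; its centre; to be left alone
- tube_mid (a point): used aluminium colour tube with a white cap lying among the cartons, 115 mm long, 32 mm wide, 25 mm high; its middle; to be left alone
- brush_mid (a point): red tint brush lying among the cartons, 200 mm long, its head 46 mm wide and 9 mm high; a point on its neck 90 mm from the bristle end, half-way up; its x axis points along the handle, away from the bristles; to be left alone
Things that resemble listed ones, but are neither listed nor needed, are in the scene too. Leave any purple look-alike of the part that bears black_mid alone.

How it is judged:
At the end, for the whole second after the job is handed in: From platinum to black the lanes hold blonde, copper, chestnut, brown: centre within 15 mm of the lane's centre line, lower end within 9 mm of the lip, flat (centre 10 to 22 mm above deck), within 0.2 rad of the slope, released, at rest; platinum and black within 15 mm of their start (angle between the x axis of each of blonde_mid, copper_mid, chestnut_mid, brown_mid and the x axis of deck, either way round below 0.2 rad and linear speed of each of blonde, copper, chestnut, brown, platinum, black below 0.02 m/s and distance of each of platinum_mid, black_mid from where it was at the start of the episode below 0.015 m and ((y of black_mid in the frame of deck above 0.15 m and (y of blonde_mid in the frame of deck between -0.129 and -0.099 m and x of blonde_mid in the frame of deck between 0.057 and 0.074 m and z of blonde_mid in the frame of deck between 0.01 and 0.022 m) and (y of copper_mid in the frame of deck between -0.053 and -0.023 m and x of copper_mid in the frame of deck between 0.057 and 0.074 m and z of copper_mid in the frame of deck between 0.01 and 0.022 m) and (y of chestnut_mid in the frame of deck between 0.023 and 0.053 m and x of chestnut_mid in the frame of deck between 0.057 and 0.074 m and z of chestnut_mid in the frame of deck between 0.01 and 0.022 m) and (y of brown_mid in the frame of deck between 0.099 and 0.129 m and x of brown_mid in the frame of deck between 0.057 and 0.074 m and z of brown_mid in the frame of deck between 0.01 and 0.022 m)) or (y of black_mid in the frame of deck below -0.15 m and (y of blonde_mid in the frame of deck between 0.099 and 0.129 m and x of blonde_mid in the frame of deck between 0.057 and 0.074 m and z of blonde_mid in the frame of deck between 0.01 and 0.022 m) and (y of copper_mid in the frame of deck between 0.023 and 0.053 m and x of copper_mid in the frame of deck between 0.057 and 0.074 m and z of copper_mid in the frame of deck between 0.01 and 0.022 m) and (y of chestnut_mid in the frame of deck between -0.053 and -0.023 m and x of chestnut_mid in the frame of deck between 0.057 and 0.074 m and z of chestnut_mid in the frame of deck between 0.01 and 0.022 m) and (y of brown_mid in the frame of deck between -0.129 and -0.099 m and x of brown_mid in the frame of deck between 0.057 and 0.074 m and z of brown_mid in the frame of deck between 0.01 and 0.022 m)))); the robot touches nothing.
It fails at once if the platinum carton in the end lane is pushed more than 25 mm (distance of platinum_mid from where it was at the start of the episode above 0.025 m).
It fails at once if the black carton in the end lane is pushed more than 25 mm (distance of black_mid from where it was at the start of the episode above 0.025 m).
It fails at once if the clip on the counter is moved more than 30 mm (distance of clip_mid from where it was at the start of the episode above 0.03 m).
It fails at once if the tube on the counter is moved more than 30 mm (distance of tube_mid from where it was at the start of the episode above 0.03 m).
It fails at once if the brush on the counter is moved more than 30 mm (distance of brush_mid from where it was at the start of the episode above 0.03 m).
It also fails if it takes over 112 s, if anything falls off the work surface, if the arm or the gripper's body presses on something with over 40 N, if the wrist force passes 120 N, or if a joint passes its speed limit or range.

## Working session

There is one attempt and no reset: what is moved stays moved. The work goes in short steps, each a Python script; the robot and the scene stay as the last script left them, time stands still between calls to the robot, and variables do not carry over. Pictures are saved under pics/ and viewed, at most 14 in all, crops included, and the job is handed in when it is done.

```bash
mkdir -p pics; ls; python3 - <<'E'
from plant import robot
import cv2,pickle
print(robot.nose_length, robot.sense()['t'], robot.sense()['tcp_rot'])
for n in("top","side"):
    f=robot.grab_frame(n); pickle.dump(f,open(n+'0.pkl','wb'))
    cv2.imwrite(f'pics/{n}0.png',f['image'][:,:,::-1]); print(n,f['fx'],f['cx'],f['cy'],f['R'],f['t'])
E
```

```text
pics
0.011 0.0 [-3.13968286e+00  9.35783665e-05  3.84782985e-01]
top 438.4358176202532 319.82514257119584 201.62998173712086 [[-0.02602051 -0.99964683  0.00539866]
 [-0.9981078   0.02567872 -0.05586978]
 [ 0.05571142 -0.0068422  -0.99842347]] [-0.00232787  0.4769705   1.34653913]
side 423.1266278516157 315.4897136401794 210.428518270798 [[-0.89117781 -0.45364456  0.00295399]
 [-0.33549846  0.65467069 -0.67738251]
 [ 0.30535699 -0.60465932 -0.73562505]] [0.44260573 0.21847721 0.89632523]
```

View pics/top0.png

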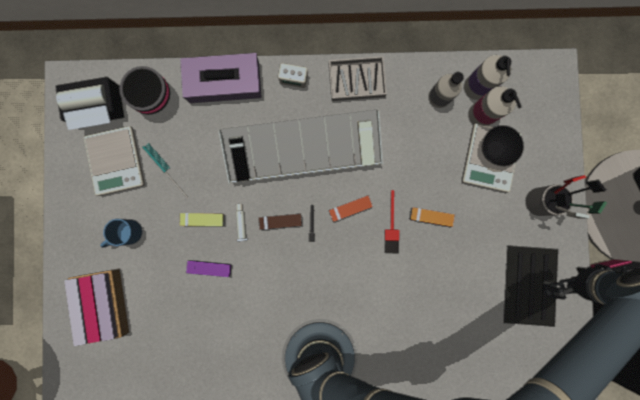

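View pics/side0.png

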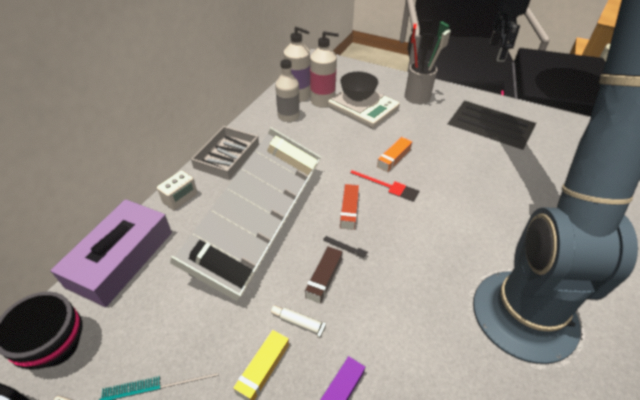

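Top view: black carton is in the left end lane (240,157) and platinum in the right (366,143), with the lip nearest the robot. Loose: blonde (201,220), brown (280,221), chestnut (350,208), copper (433,217). Tube (241,222), clip (312,223), brush (392,222). The purple carton at (209,268) is a look-alike to leave.

```bash
cat > h.py <<'E'
import numpy as np, cv2, pickle
def cloud(f):
    v,u=np.mgrid[0:400,0:640]; z=f['range_z']
    p=np.stack([(u-f['cx'])/f['fx']*z,(v-f['cy'])/f['fy']*z,z],-1)
    return (p-f['t'])@f['R']           # R^T(p-t)
def onplane(f,uv,n,d):                 # pixel rays with plane n.X=d
    uv=np.asarray(uv,float); r=np.c_[(uv[:,0]-f['cx'])/f['fx'],(uv[:,1]-f['cy'])/f['fy'],np.ones(len(uv))]@f['R']
    c=-f['R'].T@f['t']; n=np.asarray(n,float)
    return c+r*((d-c@n)/(r@n))[:,None]
def project(f,X):
    c=np.asarray(X)@f['R'].T+f['t']; return np.c_[c[:,0]/c[:,2]*f['fx']+f['cx'],c[:,1]/c[:,2]*f['fy']+f['cy']]
E
python3 - <<'E'
from h import *
f=pickle.load(open('top0.pkl','rb')); P=cloud(f)
print('table z',np.median(P[280:300,150:300,2]),'noise',P[280:300,250:300,2].std())
m=((P[...,2]>.018)&(P[...,2]<.05)).astype(np.uint8); m[:190]=0;m[285:]=0;m[:,:150]=0;m[:,470:]=0
n,l,s,c=cv2.connectedComponentsWithStats(m)
for i in range(1,n):
    if s[i,4]<60: continue
    v,u=np.where(l==i); X=onplane(f,np.c_[u,v],[0,0,1],.032)[:,:2].astype(np.float32)
    (cx,cy),(w,h),a=cv2.minAreaRect(X)
    d=np.linalg.svd(X-X.mean(0),full_matrices=False)[2][0]
    print(c[i].round(),s[i,4],'ctr',round(cx,4),round(cy,4),X.mean(0).round(4),'wh',round(w,3),round(h,3),'dir',round(np.degrees(np.arctan2(d[1],d[0])),1),'z',np.median(P[v,u,2]).round(4))
# deck plane
q=P[128:172,255:350].reshape(-1,3)
for _ in range(3):
    m0=q.mean(0); nrm=np.linalg.svd(q-m0,full_matrices=False)[2][2]; r=(q-m0)@nrm; q=q[abs(r)<2*r.std()+1e-4]
nrm*=np.sign(nrm[2]); print('n',nrm,'tilt',np.degrees(np.arccos(nrm[2])),'res',r.std(),'up dir yaw',np.degrees(np.arctan2(-nrm[1],-nrm[0])), 'd',nrm@m0)
im=f['image'][100:200,210:400,::-1]; cv2.imwrite('pics/deck.png',cv2.resize(im,None,fx=4,fy=4,interpolation=cv2.INTER_CUBIC))
E
```

```text
table z 0.0013830803596718223 noise 0.09665313091301628
[350. 208.] 527 ctr 0.454 -0.1061 [ 0.4539 -0.1058] wh 0.038 0.13 dir -70.7 z 0.0335
[240. 222.] 230 ctr 0.4231 0.2305 [0.4196 0.2313] wh 0.105 0.023 dir -176.0 z 0.0244
[432. 216.] 552 ctr 0.4216 -0.355 [ 0.4215 -0.3549] wh 0.133 0.039 dir -101.5 z 0.0333
[201. 219.] 554 ctr 0.432 0.3487 [0.4317 0.349 ] wh 0.134 0.037 dir -92.0 z 0.0334
[280. 221.] 537 ctr 0.4199 0.1098 [0.4198 0.1098] wh 0.038 0.131 dir 93.5 z 0.0333
[208. 268.] 575 ctr 0.2823 0.3301 [0.2824 0.3299] wh 0.133 0.039 dir -96.9 z 0.0334
n [-0.37256871 -0.03855996  0.92720315] tilt 21.997048283084574 res 0.002713897340818857 up dir yaw 5.9089354765921485 d -0.1819290857583002
```

View pics/deck.png

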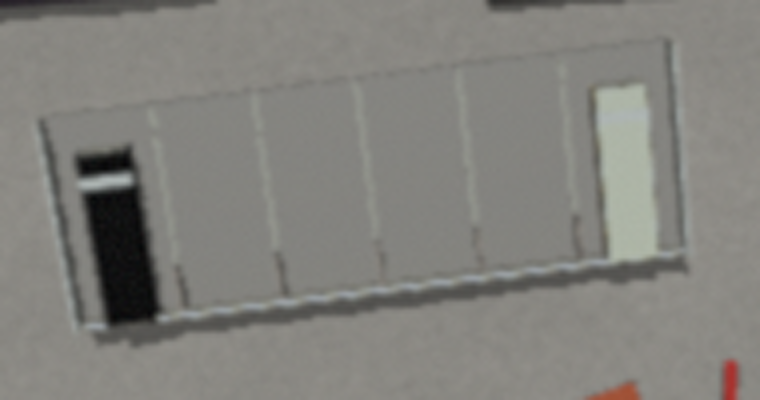

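```bash
python3 - <<'E'
from h import *
f=pickle.load(open('top0.pkl','rb'))
n=np.array([-.37257,-.03856,.9272]); d=-.18193-.001
px=lambda a:np.c_[210+(np.array(a)[:,0]+.5)/4-.5,100+(np.array(a)[:,1]+.5)/4-.5]
up=np.array([0,0,1])-n*n[2]; up/=np.linalg.norm(up); y=np.cross(n,up)
B=onplane(f,px([(77,155),(131,148),(158,320),(105,326)]),n,d+.032)
W=onplane(f,px([(594,90),(644,84),(658,260),(608,263)]),n,d+.032)
L=onplane(f,px([(152,112),(256,94),(358,80),(462,66),(562,55),(174,250),(274,240),(376,230),(474,220),(573,205)]),n,d)
s=onplane(f,px([(358,80)]),n,d)[0]; s=s-up*(s[2]-.034)/up[2]   # provisional origin at z=.034
for nm,Q in('B',B),('W',W),('L',L): print(nm,np.c_[(Q-s)@up,(Q-s)@y].round(4).tolist())
for nm,Q in('B',B),('W',W): print(nm,Q.mean(0),((Q.mean(0)-s)@up,(Q.mean(0)-s)@y))
print(s,up,y)
E
```

```text
B [[0.1319, 0.2083], [0.132, 0.169], [0.002, 0.1715], [0.0026, 0.2112]]
W [[0.1314, -0.1693], [0.1311, -0.2059], [-0.0012, -0.2058], [0.0014, -0.1682]]
L [[0.1512, 0.1537], [0.1546, 0.0759], [0.1554, 0.0], [0.156, -0.0775], [0.1548, -0.1519], [0.0462, 0.155], [0.044, 0.079], [0.0417, 0.0014], [0.0397, -0.0734], [0.0415, -0.1494]]
B [0.60338554 0.21998052 0.08882204] (np.float64(0.06714500482785873), np.float64(0.19000213775207025))
W [ 0.64085102 -0.15544698  0.0882634 ] (np.float64(0.06565355703000877), np.float64(-0.187286694322738))
[0.57294295 0.02581228 0.034     ] [0.92227135 0.09545262 0.37457223] [-1.02947176e-01  9.94684371e-01 -6.93889390e-18]
```

Carton and lane lines agree with the stated geometry to about 1–2 mm. I'll check IK for every pose, then place the first carton (copper).

```bash
cat > act.py <<'E'
from h import *
from plant import robot
from scipy.spatial.transform import Rotation as Rn
up=np.array([.92227,.09545,.37457]); Y=np.array([-.10295,.99468,0]); N=np.cross(up,Y)
O=np.array([.57294,.02581,.034])+.001*up+.0012*Y
C={'copper':((.4215,-.355),-101.5,-.038),'blonde':((.432,.349),-92.,-.114),'chestnut':((.454,-.106),-70.7,.038),'brown':((.4199,.1098),93.5,.114)}
GZ=.018
def rpy(x,z): return Rn.from_matrix(np.c_[x,np.cross(z,x),z]).as_euler('xyz')
def poses(k,sg,sd):
    (cx,cy),a,ln=C[k]; a=np.radians(a)
    g=np.array([cx,cy,GZ]); rg=rpy(sg*np.array([np.cos(a),np.sin(a),0]),np.array([0,0,-1.]))
    p=O+.069*up+ln*Y+(GZ+.001)*N; rp=rpy(sd*up,-N)
    return g,rg,p,rp
def best(k):
    o=[]; q0=np.array(robot.sense()['joint_pos'])
    for sg in(1,-1):
        for sd in(1,-1):
            g,rg,p,rp=poses(k,sg,sd)
            q=[robot.inverse_kinematics(list(x),list(r)) for x,r in((g+[0,0,.15],rg),(g,rg),(p+.12*N,rp),(p,rp))]
            if all(x is not None for x in q):
                q=np.array(q); o.append((abs(q[0]-q0).max()+abs(q[2]-q[0]).max()+.3*abs(q[1]-q[0]).max(),sg,sd,q))
    return min(o,key=lambda t:t[0]) if o else None
def pick_place(k):
    _,sg,sd,_=best(k); g,rg,p,rp=poses(k,sg,sd)
    robot.grip(.75); robot.goto(list(g+[0,0,.15]),list(rg))
    robot.move_straight(list(g+[0,0,.03]),vel=.25)
    hit=robot.move_straight(list(g),vel=.08,contact_N=10)
    robot.grip(0.,40); s=robot.sense(); print(k,'hit',hit,'open',round(s['opening'],3),'F',s['gripper_force'],'t',s['t'],s['tcp_pos'])
    robot.move_straight(list(g+[0,0,.17]),vel=.2)
    robot.goto(list(p+.12*N),list(rp)); print('held',robot.sense()['opening'])
    robot.move_straight(list(p+.02*N),vel=.2)
    hit=robot.move_straight(list(p-.003*N),vel=.04,contact_N=6)
    s=robot.sense(); print('placed contact',hit,'dz',(np.array(s['tcp_pos'])-p)@N)
    robot.grip(.62); robot.sleep(.3)
    robot.move_straight(list(p+.12*N),vel=.2); print('t',robot.sense()['t'])
def snap(n):
    f=robot.grab_frame('top'); pickle.dump(f,open(n+'.pkl','wb'))
    cv2.imwrite(f'pics/{n}.png',cv2.resize(f['image'][95:265,170:470,::-1],None,fx=2.6,fy=2.6,interpolation=cv2.INTER_CUBIC))
E
python3 - <<'E'
from act import *
for k in C:
    b=best(k); print(k, None if b is None else (b[:3],b[3][:,6].round(2)))
if all(best(k) for k in C):
    pick_place('copper'); snap('a1')
E
```

```text
copper ((np.float64(1.429183841428968), -1, -1), array([0.29, 0.2 , 1.26, 0.88]))
blonde ((np.float64(1.8245351628499376), -1, 1), array([-1.18, -1.35, -1.41, -1.36]))
chestnut ((np.float64(1.272863383444153), -1, -1), array([0.3 , 0.08, 0.9 , 0.93]))
brown ((np.float64(2.3657067911193472), 1, -1), array([-0.56, -0.97,  0.71,  0.29]))
copper hit False open 0.003 F 0.0 t 3.4583 [ 0.4214974  -0.35502997  0.01805784]
held -0.004130812598006793
placed contact False dz -0.003085581383529161
t 8.8583
```

View pics/a1.png

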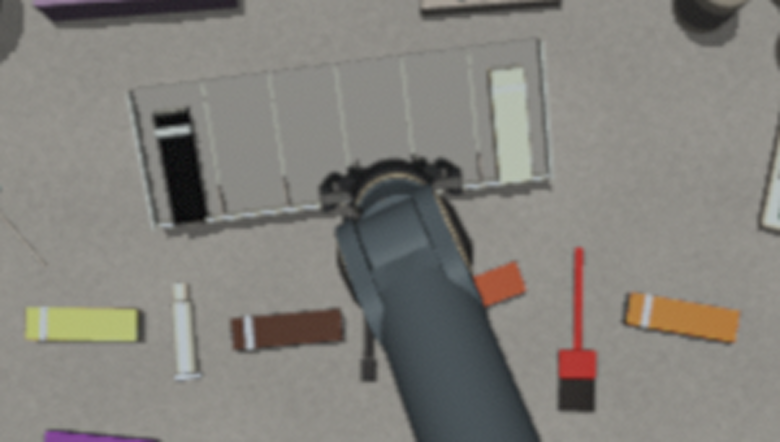

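```bash
python3 - <<'E'
from act import *
f=robot.grab_frame('side'); cv2.imwrite('pics/s1.png',f['image'][:,:,::-1])
E
```

```text
(no output)
```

View pics/s1.png

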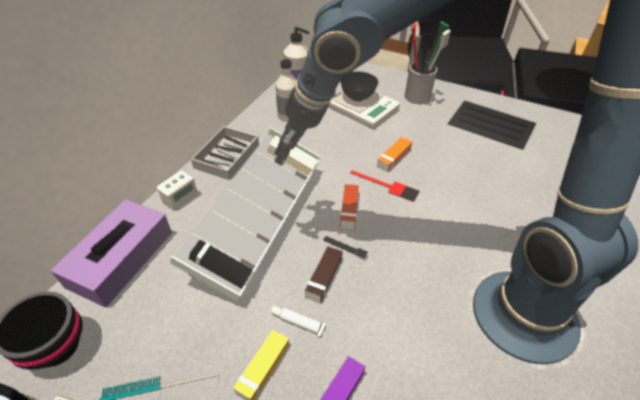

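```bash
python3 - <<'E'
from act import *
s=robot.sense(); tp=np.array(s['tcp_pos']); print(tp,s['tcp_rot'],s['opening'],s['wrist_force'])
for n in('top','side'):
    f=robot.grab_frame(n); print(n,project(f,[tp,tp+.011*-N,[.4215,-.355,.032]]).round(1))
a=pickle.load(open('top0.pkl','rb')); b=pickle.load(open('a1.pkl','rb'))
for f in(a,b):
    h=cv2.cvtColor(f['image'],cv2.COLOR_RGB2HSV); m=(h[...,0]>8)&(h[...,0]<20)&(h[...,1]>150); m[:,:400]=0;m[:190]=0;m[240:]=0;m[:,470:]=0
    v,u=np.where(m); print(u.mean(),v.mean(),len(u))
print([best(k)[3].round(2).tolist() for k in['copper']])
E
```

```text
[ 0.5889469  -0.00958074  0.18769465] [ 3.14084221  0.38174926 -3.03871156] 0.6189960408260953 [ 1.05523029 -0.83952589 -0.39608176]
top [[317.2 156.9]
 [317.  156. ]
 [431.6 216.5]]
side [[280.8 160. ]
 [279.4 163. ]
 [394.9 148.8]]
434.2386934673367 217.28391959798995 398
434.2550505050505 217.28535353535352 396
[[[0.93, 0.34, -0.38, 1.86, 0.15, 0.97, 0.28], [0.82, 0.53, -0.26, 1.98, 0.22, 0.65, 0.23], [0.69, 0.29, -0.86, 2.02, 0.42, 0.57, 1.26], [0.44, 0.49, -0.62, 2.03, 0.73, 0.4, 0.97]]]
```

The carton did not move and the jaws closed on nothing. I'll go back to the grasp height with the jaws open and look.

```bash
python3 - <<'E'
from act import *
k='copper'; _,sg,sd,_=best(k); g,rg,p,rp=poses(k,sg,sd)
robot.grip(.75); robot.goto(list(g+[0,0,.15]),list(rg))
print(robot.move_straight(list(g+[0,0,.0]),vel=.15,contact_N=10))
s=robot.sense(); print(s['tcp_pos'],s['tcp_rot'],rg,s['opening'],s['wrist_force'],s['t'])
f=robot.grab_frame('side'); a=cv2.resize(f['image'][90:210,320:480,::-1],None,fx=4,fy=4,interpolation=cv2.INTER_CUBIC)
cv2.imwrite('pics/s2.png',a)
E
```

```text
False
[ 0.42221887 -0.35533335  0.01881704] [3.14001154e+00 6.96910142e-04 1.37026483e+00] [3.14159265 0.         1.37008346] 0.7489489889121678 [ 0.35130164 -1.15099548 -0.32808598] 11.8833
```

View pics/s2.png

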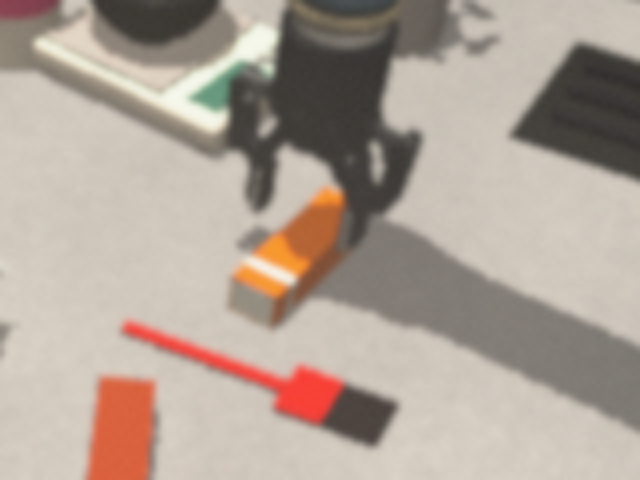

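The fingertips hang roughly 20–30 mm above the counter (left tip at (258,200), its shadow at (255,240)), higher than the nominal tool frame says. I'll feel for the counter with the jaws open around the carton.

```bash
python3 - <<'E'
from act import *
s=robot.sense(); g=np.array(s['tcp_pos'])
f=robot.grab_frame('side'); P=cloud(f); h=cv2.cvtColor(f['image'],cv2.COLOR_RGB2HSV)
m=(h[...,2]<75); m[:105]=0; m[155:]=0; m[:,:375]=0; m[:,425:]=0
q=P[m]; q=q[(abs(q[:,0]-g[0])<.09)&(abs(q[:,1]-g[1])<.05)&(q[:,2]<.12)&(q[:,2]>.012)]
o=np.argsort(q[:,2]); print(q[o[:40:3]].round(3))
print(robot.move_straight(list(g-[0,0,.03]),vel=.04,contact_N=5))
s=robot.sense(); print(s['tcp_pos'],s['wrist_force'],s['t'])
E
```

```text
[[ 0.381 -0.34   0.057]
 [ 0.379 -0.34   0.062]
 [ 0.379 -0.339  0.066]
 [ 0.454 -0.356  0.069]
 [ 0.378 -0.337  0.075]
 [ 0.378 -0.339  0.077]
 [ 0.381 -0.334  0.082]
 [ 0.38  -0.338  0.083]
 [ 0.374 -0.336  0.087]
 [ 0.385 -0.334  0.088]
 [ 0.38  -0.335  0.089]
 [ 0.386 -0.355  0.09 ]
 [ 0.454 -0.35   0.091]
 [ 0.383 -0.344  0.092]]
False
[ 0.42239227 -0.3555459  -0.01094292] [-0.03042166 -0.1287736   0.67058189] 12.8583
```

```bash
python3 - <<'E'
from act import *
g=np.array(robot.sense()['tcp_pos'])
print(robot.move_straight(list(g-[0,0,.03]),vel=.04,contact_N=5))
s=robot.sense(); print(s['tcp_pos'],s['wrist_force'],s['t'])
f=robot.grab_frame('side'); a=cv2.resize(f['image'][90:210,320:480,::-1],None,fx=4,fy=4,interpolation=cv2.INTER_CUBIC)
cv2.imwrite('pics/s3.png',a)
E
```

```text
True
[ 0.4226602  -0.35577563 -0.02458183] [-0.52208533 -0.35491074  5.00206958] 13.3167
```

View pics/s3.png

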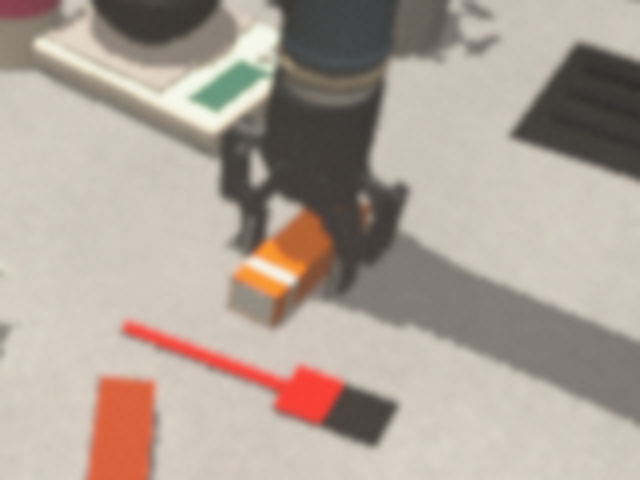

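Counter contact comes at TCP z = −0.025, so the fingertips really sit about 25 mm back from the nominal frame. I'll grasp 8 mm above contact, lift to the deck hover, and check the held carton there before placing.

```bash
sed -i 's/^GZ=.*/GZ=-.0166/' act.py; python3 - <<'E'
from act import *
k='copper'; _,sg,sd,_=best(k); g,rg,p,rp=poses(k,sg,sd)
t=np.array(robot.sense()['tcp_pos']); t[2]=GZ
robot.move_straight(list(t),vel=.05); robot.grip(0.,40); s=robot.sense(); print(s['opening'],s['gripper_force'],s['wrist_force'])
robot.move_straight(list(t+[0,0,.2]),vel=.2); robot.goto(list(p+.12*N),list(rp))
s=robot.sense(); print(s['opening'],s['t'],(np.array(s['tcp_pos'])-p)@np.c_[up,Y,N])
for n in('top','side'):
    f=robot.grab_frame(n); pickle.dump(f,open(n+'2.pkl','wb'))
    P=cloud(f);h=cv2.cvtColor(f['image'],cv2.COLOR_RGB2HSV); m=(h[...,0]>8)&(h[...,0]<20)&(h[...,1]>150)
    q=((P-O)@np.c_[up,Y,N]); m&=(q[...,2]>.08)&(q[...,2]<.2)&(abs(q[...,1])<.2)
    if m.sum()>20: print(n,m.sum(),np.percentile(q[m],[2,10,50,90,98],axis=0).round(4))
    cv2.imwrite(f'pics/{n}2.png',cv2.resize(f['image'][80:230,200:400,::-1],None,fx=4,fy=4,interpolation=cv2.INTER_CUBIC))
E
```

```text
0.43892997949576895 41.7774224281311 [ 0.44210256 -0.16911473  1.85842769]
0.4360700041651259 16.6167 [-0.00029669 -0.00171043  0.11973974]
top 237 [[ 0.0844 -0.0567  0.1498]
 [ 0.0884 -0.054   0.151 ]
 [ 0.1083 -0.0404  0.154 ]
 [ 0.1278 -0.027   0.1569]
 [ 0.1326 -0.0245  0.1585]]
side 667 [[ 0.0091 -0.0525  0.1285]
 [ 0.0168 -0.0476  0.1346]
 [ 0.0957 -0.0263  0.1508]
 [ 0.1258 -0.0188  0.1529]
 [ 0.1319 -0.0175  0.1541]]
```

View pics/side2.png

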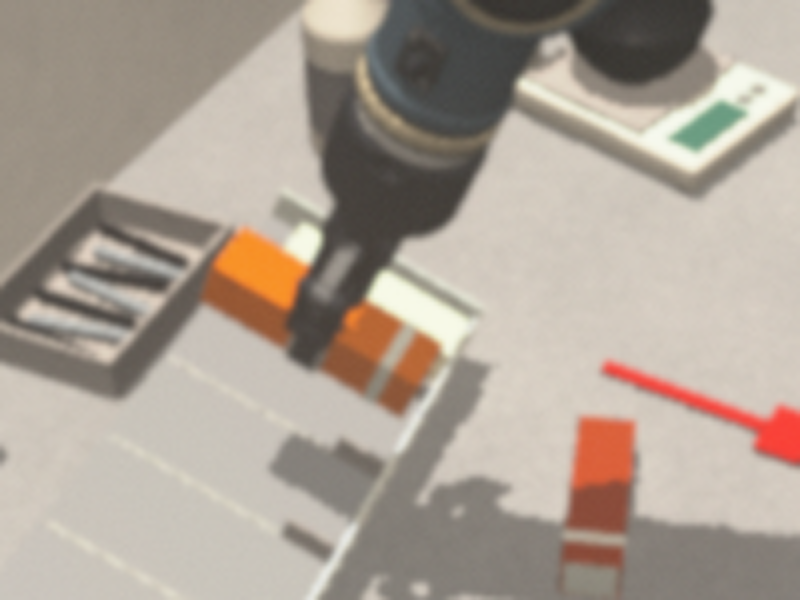

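Side view: copper is held square and parallel to the deck. In the deck frame its x runs from 9 to 134 mm, y is about −38 mm and the top is at 153 mm, all as predicted. So the error lies along the tool axis, and my offset handles it. Next I place copper and then do blonde.

```bash
cat > e.py <<'E'
s=open('act.py').read()
a,b=s.split("    robot.move_straight(list(p+.02*N),vel=.2)\n"); b,c=b.split("def snap")
s=a+"    place(p)\ndef place(p):\n    robot.move_straight(list(p+.02*N),vel=.2)\n"+b+"def snap"+c
s=s.replace("    robot.move_straight(list(g+[0,0,.17])","    assert s['opening']>.35,'missed'\n    robot.move_straight(list(g+[0,0,.2])").replace("g+[0,0,.15]","g+[0,0,.19]")
open('act.py','w').write(s)
E
python3 e.py; python3 - <<'E'
from act import *
g,rg,p,rp=poses('copper',-1,-1); place(p)
pick_place('blonde')
snap('a2')
E
```

```text
placed contact True dz -0.0015077105344374051
t 19.2667
blonde hit False open 0.437 F 42.12855935096741 t 22.6583 [ 0.43230538  0.34945478 -0.01609379]
held 0.4374864460843464
placed contact True dz -0.0009302254658219526
t 28.0417
```

View pics/a2.png

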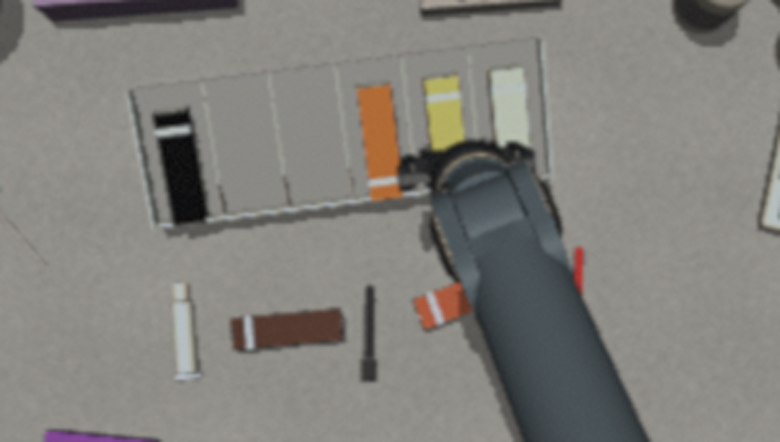

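Copper and blonde sit in their lanes against the lip. Next, chestnut and brown.

```bash
python3 - <<'E'
from act import *
pick_place('chestnut'); pick_place('brown')
s=robot.sense(); t=np.array(s['tcp_pos'])
robot.goto([.25,.5,.25],[np.pi,0,1.5]) if robot.inverse_kinematics([.25,.5,.25],[np.pi,0,1.5]) is not None else print('noik')
snap('a3'); f=pickle.load(open('a3.pkl','rb')); print(robot.sense()['t'])
P=cloud(f); q=(P-O)@np.c_[up,Y,N]
m=((q[...,2]>.026)&(q[...,2]<.045)&(abs(q[...,1])<.225)&(q[...,0]>-.01)&(q[...,0]<.15)).astype(np.uint8)
n,l,st,c=cv2.connectedComponentsWithStats(m)
for i in range(1,n):
    if st[i,4]<100: continue
    v,u=np.where(l==i); X=onplane(f,np.c_[u,v],N,O@N+.032); X=((X-O)@np.c_[up,Y]).astype(np.float32)
    d=np.linalg.svd(X-X.mean(0),full_matrices=False)[2][0]
    print(cv2.minAreaRect(X)[:2],X.mean(0).round(4),'ang',round(np.degrees(np.arctan(d[1]/d[0])),1),'z',np.median(q[v,u,2]).round(4))
E
```

```text
chestnut hit False open 0.436 F 41.36422276496887 t 30.9583 [ 0.45454811 -0.10607489 -0.01600366]
held 0.4331701594337895
placed contact True dz -0.0008507385713647491
t 35.5083
brown hit False open 0.437 F 40.88492453098297 t 38.6583 [ 0.42040364  0.10997759 -0.01597996]
held 0.44027012519669884
placed contact True dz -0.0009007223211647572
t 43.4
45.3667
((0.0661710649728775, -0.18786248564720154), (0.0386175774037838, 0.1312846690416336)) [ 0.0673 -0.1878] ang 0.2 z 0.0328
((0.06655165553092957, -0.1139509528875351), (0.1315641552209854, 0.03837129846215248)) [ 0.0676 -0.1139] ang 0.2 z 0.0331
((0.06626074016094208, -0.037927716970443726), (0.03815540671348572, 0.13106267154216766)) [ 0.067  -0.0381] ang -0.2 z 0.0328
((0.06664472073316574, 0.03779298812150955), (0.037933237850666046, 0.1313142329454422)) [0.0671 0.0378] ang 0.1 z 0.0331
((0.06697531789541245, 0.11333435028791428), (0.13148850202560425, 0.03863001614809036)) [0.0678 0.1134] ang 0.3 z 0.0328
((0.06683789938688278, 0.1910211741924286), (0.13155201077461243, 0.039282869547605515)) [0.0681 0.1911] ang -0.2 z 0.0329
```

View pics/a3.png

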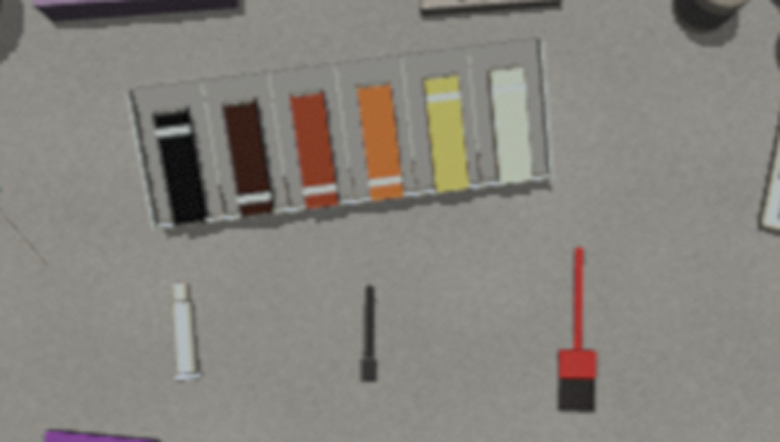

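All six cartons run from black at the left to platinum at the right, straight, centred and against the lip. The tube, clip and brush are where they started.

```bash
python3 -c "
from plant import robot
print(robot.close_job())"
```

```text
the job is handed in; nothing more can be done
None
```

The job is handed in: blonde, copper, chestnut and brown lie in order between platinum and black, measured within about 1 mm of their lane centres and against the lip, with the end cartons, tube, clip and brush left in place; the judge's verdict was not shown.

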